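# Stand the ink bottles in their drip dishes

## Task

Set up the tattoo station: stand each of the four black ink bottles with pointed nozzles flat in the steel drip dish of its own shape and size (large round bottle in the large round dish, small round in small round, large square in large square, small square in small square). Keep the bottles upright and set them down rather than dropping them. Leave the lidded jar and the drinking cup where they stand.

Things in the scene. Friction and masses are not known exactly. Their poses are not given: they have to be found in the camera images.
- bottle_round_large: large round ink bottle standing loose on the table: black body, round, 54 mm in diameter and 95 mm high with upright sides, with a white pointed nozzle (narrower than the body) on top, 120 mm high in all, about 220 g. Origin: centre of its underside; z up
- bottle_round_small: small round ink bottle standing loose on the table: black body, round, 32 mm in diameter and 62 mm high with upright sides, with a white pointed nozzle (narrower than the body) on top, 82 mm high in all, about 70 g. Origin: centre of its underside; z up
- bottle_square_large: large square ink bottle standing loose on the table: black body, square in section, 50 mm by 50 mm and 95 mm high with upright sides, with a white pointed nozzle (narrower than the body) on top, 120 mm high in all, about 220 g. Origin: centre of its underside; z up; x and y square to its flat sides
- bottle_square_small: small square ink bottle standing loose on the table: black body, square in section, 30 mm by 30 mm and 62 mm high with upright sides, with a white pointed nozzle (narrower than the body) on top, 82 mm high in all, about 70 g. Origin: centre of its underside; z up; x and y square to its flat sides
- dish_round_large: large round dark grey steel drip dish lying loose on the table, for the large round bottle: round, inside diameter 74 mm, rim wall 3 mm thick and 12 mm high, flat floor 4 mm thick; about 200 g. Origin: centre of its underside; z up
- dish_round_small: small round dark grey steel drip dish lying loose on the table, for the small round bottle: round, inside diameter 52 mm, rim wall 3 mm thick and 12 mm high, flat floor 4 mm thick; about 200 g. Origin: centre of its underside; z up
- dish_square_large: large square dark grey steel drip dish lying loose on the table, for the large square bottle: square, 70 mm by 70 mm inside, rim wall 3 mm thick and 12 mm high, flat floor 4 mm thick; about 200 g. Origin: centre of its underside; z up; x and y square to its sides
- dish_square_small: small square dark grey steel drip dish lying loose on the table, for the small square bottle: square, 50 mm by 50 mm inside, rim wall 3 mm thick and 12 mm high, flat floor 4 mm thick; about 200 g. Origin: centre of its underside; z up; x and y square to its sides
- jar: squat round ointment jar, black with a flat white lid and no nozzle, 70 mm in diameter over the lid, 50 mm high, loose; stands in the row with the bottles and is to be left alone. Origin: centre of its underside
- paper_cup: open white drinking cup, 78 mm across the rim and 90 mm high, loose; stands among the dishes and is to be left alone. Origin: centre of its underside
There are look-alikes about, which are no part of the job. Leave any green look-alike of the dish_round_large alone.

How it is judged:
By the outcome, as a careful person would: the job done as asked, in the order asked, and still so for the second after the job is handed in, with the robot touching nothing.
It also fails if it takes over 125 s, if anything falls off the work surface, if the arm or the gripper's body presses on something with over 40 N, if the wrist force passes 120 N, or if a joint passes its speed limit or range.

## Robot

A 7-joint arm with a two-finger parallel gripper is mounted at the origin on the work surface. World frame = base frame: x ahead of the robot, y to its left, z up, the work surface at z = 0. Lengths are in mm, angles in rad, forces in N, time in s.
With the tool pointing down it reaches from about 425 to 1025 mm from the base axis. Payload 9.4 kg.
Tool frame: the origin (TCP) lies at the very end of the fingers, on their centre line; the grasp point (between the pads) lies 19 mm behind it (ctrl.tcp_to_grasp is the distance from the TCP to the grasp point, in mm); z points along the fingers, y is the line along which they close (so a half turn about z gives the same grasp; the last joint's range is limited). The gripper opens to 93 mm and grips with 3 to 60 N. Pads are 15 mm wide; open, the fingers measure 128 mm over their backs; the gripper's body (75 mm by 188 mm) begins 65 mm behind the grasp point.
Start: joints at [1.098, 0.599, -0.003, 1.599, 0.002, 0.943, -0.08], TCP at [279.511, -668.953, 218.618] pointing down, gripper open.
Joint ranges: [-2.57, 2.57], [-0.35, 1.97], [-1.29, 1.29], [0.11, 2.56], [-1.05, 4.19], [0.11, 1.86], [-2.63, 2.63]. Speed limits (rad/s): [2.22, 2.22, 3.01, 3.01, 3.14, 3.14, 3.14].

## Interface

Orientations are given as a rotation vector (axis times angle).
In Python, from workcell import telemetry, camera, camera_params, finish_job, ctrl gives the robot as it stands. The module is installed in compiled form; this text tells all that it offers.
- The arm moves only by the tool step_arm, never from a script. Its argument "commands" is a list of rows, each a list of 6 numbers: the shift along the tool's x, y, z normalised to -1 to 1, where 1 is 120 mm, then the turn, a rotation vector about the tool's x, y, z normalised to -1 to 1, where 1 is 60 degrees. A call has exactly 8 rows; each row is the pose to reach, as a shift and turn from the pose commanded when the call began, along the tool's axes at that moment; what a row does not reach only later rows make up. A row lasts 1/12 s, in which the tool goes at most 41.7 mm and 7.16 degrees, less where a joint would pass 70% of its speed; a pose out of reach is approached as far as the arm can. A call with a number of a shift or a turn outside -1 to 1 is refused whole. A call with a gripper value outside its range is refused whole. "hand" is the opening, from -1 (shut) to 1 (fully open), set as the call begins (left out, the last holds). The fingers move at their own pace and stop on an object; "newtons" is the grip in N (left out, the last holds). Time passes only in rows, so rows that repeat a pose let the fingers close, or fill a call up. It gives the time, the measured TCP pose, the force, the opening and the grip force at its end, in the units of the state.
- telemetry.get_state(): the state, without advancing time (a new reading comes with each control period).
- camera(name): name is "scene" or "side" or "wrist"; returns (picture, depth): 384x512x3 uint8, red, green, blue; 384x512 float32, mm along the optical axis (not along the pixel's ray), 0 where there is no reading.
- camera_params(name): a dict with "mtx" (3x3 intrinsics, pixels), "view" (4x4, takes a point from world to camera coordinates); the wrist camera has in their place "T_tool_cam" (4x4, takes a point from camera to tool coordinates, whose origin is the TCP and whose axes are the flange's). Camera axes: x right, y down, z forward; pixel columns grow to the right and rows downward; lengths in mm; the calibration is good to about 2 mm. A picture is of the moment at which its call begins: read the wrist's pose just before it. camera_params takes no time and is no camera call.
- finish_job(): hands the job in; it is judged then, once.
The state is a dict: "clock": time; "q": joint angles; "joint_vel": joint speeds; "joint_efforts": joint torques, N m; "tool_pos": TCP position; "tcp_rot": TCP orientation; "contact_force": force on the tool from outside, world axes, zero at the start; "wrist_torque": the same for the moment, N m; "opening": opening from 0.0 (shut) to 1.0 (fully open); "grasp_force": force on a finger pad.
Only numpy, scipy, OpenCV 4.12 (cv2) and the standard library are available. Lean on these libraries where they do the work, as an engineer would, in place of code of your own. Each camera call takes 0.05 s, during which the arm holds its last target. There are 200 camera calls.

## Working session

There is one attempt and no reset: what is moved stays moved. The work goes in short steps, Python scripts to look and compute and a tool call to move; the robot and the scene stay as the last step left them, time stands still between calls to the robot, and variables do not carry over. Pictures are saved under pics/ and viewed, at most 14 in all, crops included, and the job is handed in when it is done.

Besides the shell and the picture viewer there is one more tool, called after "Call:" by a JSON object that holds its "fn" and its "kwargs", one argument or row to a line. step_arm: Moves the arm, as the interface text tells. Its arguments: {"type":"object","properties":{"commands":{"type":"array"},"hand":{"type":"number"},"newtons":{"type":"number"}},"required":["commands"]}

```bash
mkdir -p pics
cat > h.py <<'E'
import numpy as np, cv2
from workcell import telemetry, camera, camera_params, finish_job, ctrl
def grab(n):
    im,d=camera(n); p=camera_params(n); np.savez(f'{n}.npz',im=im,d=d,K=p['mtx'],V=p.get('view',np.eye(4)))
    return im,d,p
def pts(d,p):
    K=np.array(p['mtx']);T=np.linalg.inv(np.array(p['view']))
    v,u=np.indices(d.shape); c=np.stack([(u-K[0,2])/K[0,0]*d,(v-K[1,2])/K[1,1]*d,d],-1)
    return c@T[:3,:3].T+T[:3,3]
E
python3 - <<'E'
from h import *
print(telemetry.get_state())
for n in('scene','side'):
    im,d,p=grab(n); print(n,p); cv2.imwrite(f'pics/{n}0.png',cv2.resize(im[:,:,::-1],(768,576)))
E
```

```text
{'clock': 0.0, 'q': array([ 1.09832449,  0.60013671, -0.00255783,  1.60006991,  0.00182232,
        0.9429223 , -0.07979016]), 'joint_vel': array([ 1.27054146e-03,  1.04410548e-03, -6.12012254e-04, -1.49698443e-05,
        4.37550338e-04,  9.78636468e-04, -2.38638235e-04]), 'joint_efforts': array([ 8.72293640e-04, -7.65060067e+01,  1.49815645e+00, -2.52347535e+01,
       -5.24122291e-02,  1.67178438e-02,  1.70480530e-05]), 'tool_pos': array([ 279.31118032, -668.53382647,  217.7728206 ]), 'tcp_rot': array([-3.07881491e+00, -6.17482859e-01,  7.03446645e-04]), 'contact_force': array([-0.66192864, -0.30728471,  0.14213096]), 'wrist_torque': array([ 0.03503505, -0.03915431,  0.03451506]), 'grasp_force': 0.0, 'opening': 1.0001693574230242}
scene {'mtx': array([[347.11097041,   0.        , 258.34612037],
       [  0.        , 347.11097041, 189.46299508],
       [  0.        ,   0.        ,   1.        ]]), 'view': array([[ 5.60523842e-01,  8.28131585e-01, -3.33172437e-03,
        -3.47819840e+02],
       [ 5.00425015e-01, -3.41914531e-01, -7.95405090e-01,
        -2.56531926e+02],
       [-6.59839243e-01,  4.44176239e-01, -6.06069008e-01,
         1.35864731e+03],
       [ 0.00000000e+00,  0.00000000e+00,  0.00000000e+00,
         1.00000000e+00]])}
side {'mtx': array([[390.63935625,   0.        , 258.42136913],
       [  0.        , 390.63935625, 190.2709298 ],
       [  0.        ,   0.        ,   1.        ]]), 'view': array([[-7.80054375e-01, -6.25649740e-01, -8.80771389e-03,
         4.61381746e+02],
       [-3.21148563e-01,  4.12406569e-01, -8.52516523e-01,
         2.19645432e+02],
       [ 5.37009100e-01, -6.62180659e-01, -5.22626063e-01,
         6.03042299e+02],
       [ 0.00000000e+00,  0.00000000e+00,  0.00000000e+00,
         1.00000000e+00]])}
```

View pics/scene0.png

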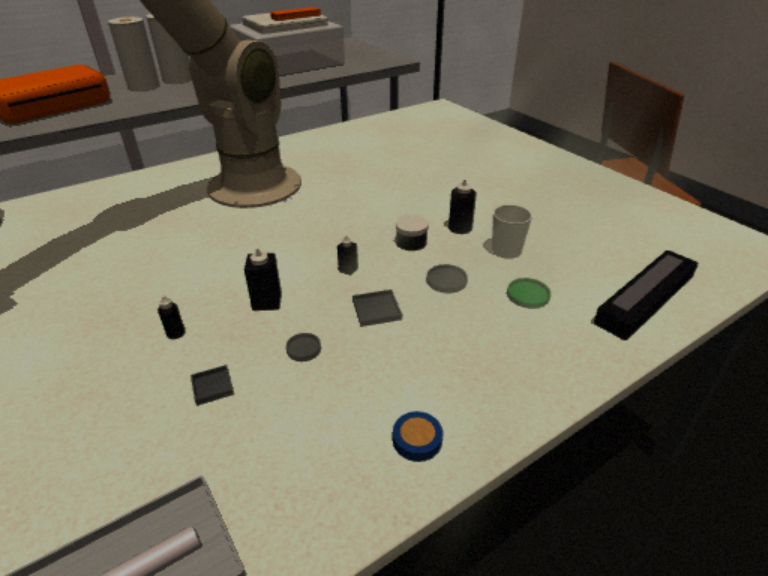

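View pics/side0.png

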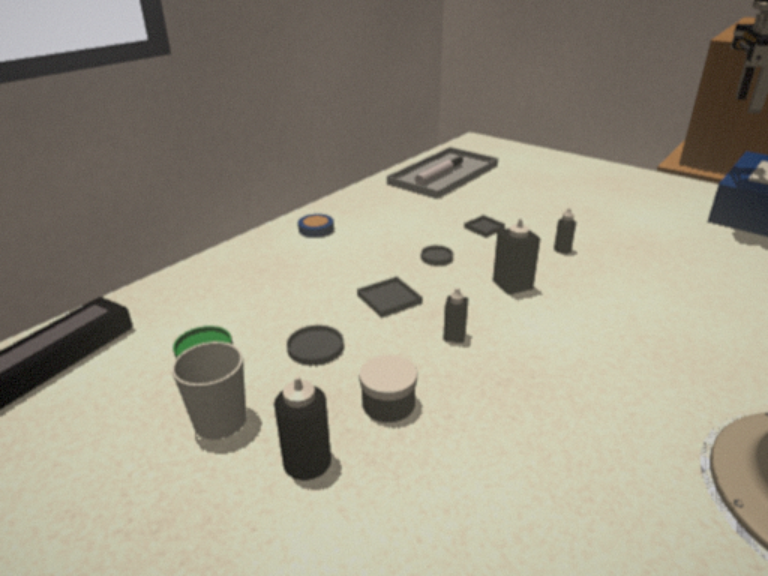

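Scene view (768 px wide) from left to right: small bottle (172,318), large square bottle (263,280), small bottle (347,255), jar (411,232) and large round bottle (462,207). The dishes are small square (212,384), small round (303,347), large square (377,307) and large round (447,278). The green look-alike is at (529,292) and the cup at (510,230). I'll localise them all now.

Run:
```python
from h import *
# dark pixel components, rays to plane; depth-based check
for n,c in (('scene',dict(bsA=(172,318),bsqL=(263,280),bsB=(347,255),jar=(411,232),brL=(462,207),dsqS=(212,384),drS=(303,347),dsqL=(377,307),drL=(447,278),green=(529,292),cup=(510,230))),
 ('side',dict(bsA=(565,232),bsqL=(516,260),bsB=(456,318),brL=(303,435),jar=(388,395),dsqS=(487,226),drS=(437,254),dsqL=(390,296),drL=(316,344),cup=(215,390)))):
    z=np.load(n+'.npz'); im,d=z['im'],z['d']; P=pts(d,dict(mtx=z['K'],view=z['V']))
    m=((im.max(2)<110)|(P[...,2]>6))&(d>0)
    m&=(abs(P[...,2])<140)
    _,L=cv2.connectedComponents(m.astype(np.uint8))
    for k,(u,v) in c.items():
        u,v=int(u/1.5),int(v/1.5); s=L==L[v,u]
        p=P[s]; lo,hi=np.percentile(p,[3,97],axis=0)
        t=p[p[:,2]>hi[2]-6]
        print(n,k,L[v,u],s.sum(),lo.round(),hi.round(),'mid',((lo+hi)/2).round()[:2],'top',t.mean(0).round(), im[v,u])
```

```text
scene bsA 86 351 [ 450. -350.    2.] [ 471. -320.   77.] mid [ 461. -335.] top [ 458. -335.   76.] [10  9  8]
scene bsqL 80 824 [ 455. -200.    5.] [ 499. -141.  108.] mid [ 477. -170.] top [ 471. -170.  108.] [12  5  9]
scene bsB 78 287 [455.  -9.   3.] [482.  26.  76.] mid [469.   9.] top [466.   7.  76.] [25 24 20]
scene jar 74 465 [425. 142.   3.] [485. 201.  53.] mid [455. 172.] top [455. 174.  51.] [108  98  83]
scene brL 62 534 [438. 277.   3.] [492. 318. 108.] mid [465. 298.] top [469. 301. 108.] [0 0 0]
scene dsqS 88 551 [ 583. -352.    2.] [ 643. -296.   14.] mid [ 613. -324.] top [ 613. -325.   12.] [50 48 45]
scene drS 87 364 [ 591. -196.    3.] [ 645. -143.   14.] mid [ 618. -169.] top [ 619. -169.   12.] [63 63 52]
scene dsqL 84 611 [559. -53.   2.] [644.  30.  14.] mid [601. -12.] top [601. -12.  12.] [66 65 59]
scene drL 82 427 [567. 113.   3.] [642. 188.  14.] mid [604. 151.] top [605. 153.  12.] [82 80 69]
scene green 0 155880 [-1418.  -562.  -751.] [1066. 2431.  244.] mid [-176.  935.] top [  51. -112.  374.] [ 70 110  60]
scene cup 71 819 [554. 288.   2.] [628. 36
[... 401 characters left out ...]
 288.   5.] [476. 330. 108.] mid [456. 309.] top [461. 306. 107.] [42 41 29]
side jar 164 1465 [417. 149.   4.] [477. 209.  52.] mid [447. 179.] top [448. 178.  51.] [101  95  84]
side dsqS 151 1429 [ 434. -348.    5.] [ 632. -137.  106.] mid [ 533. -242.] top [ 462. -164.  107.] [94 91 87]
side drS 154 236 [ 588. -197.    3.] [ 642. -142.   14.] mid [ 615. -169.] top [ 614. -167.   11.] [92 87 81]
side dsqL 155 707 [555. -53.   3.] [640.  31.  14.] mid [597. -11.] top [597.  -9.  11.] [93 89 83]
side drL 159 814 [564. 114.   3.] [638. 189.  13.] mid [601. 151.] top [600. 152.  11.] [89 88 80]
side cup 158 2721 [554. 226.   5.] [755. 360.  91.] mid [654. 293.] top [590. 325.  89.] [88 82 74]
```

Call:
{"fn": "step_arm", "kwargs": {
  "commands": [
    [0.12,-0.06,-0.1,0,0,-0.1],
    [0.25,-0.12,-0.2,0,0,-0.2],
    [0.4,-0.2,-0.3,0,0,-0.31],
    [0.55,-0.27,-0.45,0,0,-0.42],
    [0.7,-0.35,-0.55,0,0,-0.53],
    [0.85,-0.42,-0.7,0,0,-0.64],
    [1,-0.5,-0.8,0,0,-0.75],
    [1,-0.5,-0.8,0,0,-0.8]
  ],
  "hand": 1
}}

```text
clock: 0.77
tool_pos: [371.6, -564.2, 317.5]
tcp_rot: [2.549, 1.83, 0.004]
contact_force: [0.3, 0.3, 0.8]
opening: 1.001
grasp_force: 0.0
```

```bash
cat >> h.py <<'E'
from scipy.spatial.transform import Rotation as Ro
def pose():
    s=telemetry.get_state(); return s,np.array(s['tool_pos']),Ro.from_rotvec(s['tcp_rot'])
def plan(x,y,z,yaw=90,cur=None):
    "shift (units of 120mm) and turn (units of 60deg) in tool axes to reach tool-x yaw, pointing down"
    s,p,R=pose(); 
    T=Ro.from_euler('z',yaw,degrees=True)*Ro.from_euler('x',180,degrees=True)
    sh=R.inv().apply(np.array([x,y,z])-p)/120; tr=(R.inv()*T).as_rotvec(degrees=True)/60
    print('t',round(s['clock'],2),'pos',p.round(1),'yaw',np.degrees(np.arctan2(*R.as_matrix()[[1,0],0])).round(1),'F',np.round(s['contact_force'],1),'open',round(s['opening']*93,1),'grip',round(s['grasp_force'],1),'\nshift',sh.round(3),'turn',tr.round(3))
E
python3 - <<'E'
from h import *
print(camera_params('wrist')); plan(480,-170,400)
print(telemetry.get_state()['q'].round(2))
E
```

```text
{'mtx': array([[299.53698203,   0.        , 254.08320586],
       [  0.        , 299.53698203, 191.25295871],
       [  0.        ,   0.        ,   1.        ]]), 'T_tool_cam': array([[-3.51137021e-04, -9.55933880e-01, -2.93581835e-01,
         8.28829399e+01],
       [ 9.99999239e-01,  1.15336113e-05, -1.23359854e-03,
         1.09127934e-01],
       [ 1.18262470e-03, -2.93582045e-01,  9.55933148e-01,
        -1.66536175e+02],
       [ 0.00000000e+00,  0.00000000e+00,  0.00000000e+00,
         1.00000000e+00]])}
t 0.77 pos [ 371.6 -564.2  317.5] yaw 71.3 F [0.3 0.3 0.8] open 93.1 grip 0.0 
shift [ 3.402 -0.192 -0.688] turn [ 0.004  0.    -0.311]
[ 1.07  0.46 -0.25  1.6   0.12  1.09  0.46]
```

Call:
{"fn": "step_arm", "kwargs": {
  "commands": [
    [0.2,0,-0.1,0,0,-0.1],
    [0.4,0,-0.2,0,0,-0.2],
    [0.7,0,-0.4,0,0,-0.31],
    [1,0,-0.5,0,0,-0.31],
    [1,0,-0.5,0,0,-0.31],
    [1,0,-0.5,0,0,-0.31],
    [1,0,-0.5,0,0,-0.31],
    [1,0,-0.5,0,0,-0.31]
  ]
}}

```text
clock: 1.43
tool_pos: [405.8, -455.1, 373.8]
tcp_rot: [-2.237, -2.204, 0.001]
contact_force: [-0.6, -1.0, -0.1]
opening: 1.001
grasp_force: 0.0
```

Call:
{"fn": "step_arm", "kwargs": {
  "commands": [
    [0.12,0.05,0,0,0,0],
    [0.25,0.1,0,0,0,0],
    [0.4,0.15,0,0,0,0],
    [0.55,0.2,0,0,0,0],
    [0.7,0.25,0,0,0,0],
    [0.85,0.3,0,0,0,0],
    [1,0.4,0,0,0,0],
    [1,0.4,0,0,0,0]
  ]
}}

```text
clock: 2.1
tool_pos: [458.5, -330.6, 374.3]
tcp_rot: [-2.23, -2.211, -0.003]
contact_force: [-0.3, -0.1, 0.2]
opening: 1.0
grasp_force: 0.0
```

Call:
{"fn": "step_arm", "kwargs": {
  "commands": [
    [0.12,0.05,0,0,0,0],
    [0.25,0.1,0,0,0,0],
    [0.4,0.15,0,0,0,0],
    [0.55,0.2,0,0,0,0],
    [0.7,0.25,0,0,0,0],
    [0.85,0.3,0,0,0,0],
    [1,0.4,0,0,0,0],
    [1,0.4,0,0,0,0]
  ]
}}

```text
clock: 2.77
tool_pos: [507.5, -211.8, 374.3]
tcp_rot: [-2.231, -2.211, -0.003]
contact_force: [0.5, -0.4, 0.3]
opening: 1.0
grasp_force: 0.0
```

Call:
{"fn": "step_arm", "kwargs": {
  "commands": [
    [0.15,0,0,0,0,0],
    [0.3,0,0,0,0,0],
    [0.5,0,0,0,0,0],
    [0.7,0,0,0,0,0],
    [0.9,0,0,0,0,0],
    [1,0,0,0,0,0],
    [1,0,0,0,0,0],
    [1,0,0,0,0,0]
  ]
}}

```text
clock: 3.43
tool_pos: [507.3, -96.3, 374.4]
tcp_rot: [2.235, 2.207, -0.001]
contact_force: [0.7, -1.2, -0.0]
opening: 1.004
grasp_force: 0.0
```

```bash
cat >> h.py <<'E'
def wgrab(tag):
    s,p,R=pose(); im,d=camera('wrist'); c=camera_params('wrist'); T=np.eye(4); T[:3,:3]=R.as_matrix(); T[:3,3]=p
    W=T@c['T_tool_cam']; np.savez(f'{tag}.npz',im=im,d=d,K=c['mtx'],W=W)
    cv2.imwrite(f'pics/{tag}.png',cv2.resize(im[:,:,::-1],(768,576),interpolation=cv2.INTER_CUBIC)); return im,d,np.array(c['mtx']),W
def proj(P,K,W):
    c=(np.linalg.inv(W)@np.append(P,1))[:3]; return (K@c)[:2]/c[2]
def ray(uv,z,K,W):
    "pixel(s) to world points on the plane at height z"
    uv=np.atleast_2d(uv).astype(float); r=np.c_[uv,np.ones(len(uv))]@np.linalg.inv(K).T@W[:3,:3].T
    return W[:3,3]+r*((z-W[2,3])/r[:,2])[:,None]
E
python3 - <<'E'
from h import *
im,d,K,W=wgrab('w1'); plan(465,-333,200)
for n,P in dict(A=(456,-333,0),sqL=(467,-167,0),B=(464,9,0),dS=(613,-324,0),drL=(603,151,0)).items(): print(n,(proj(P,K,W)*1.5).round())
E
```

```text
t 3.48 pos [507.3 -97.  374.3] yaw 89.2 F [-0.3 -0.4  0.7] open 92.8 grip 0.0 
shift [-1.97  -0.324  1.454] turn [-0.001  0.001 -0.013]
A [346. 395.]
sqL [350. 278.]
B [342. 129.]
dS [462. 388.]
drL [470. -17.]
```

View pics/w1.png

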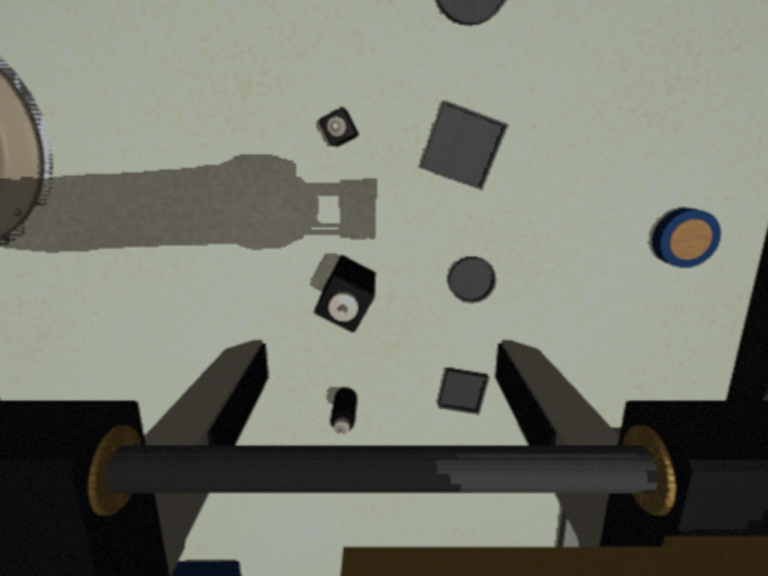

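A is small round (342,410), B is small square (337,127), and the large square is at (345,295). The dishes are square-large (463,145), round-small (471,278) and square-small (463,390). Next I'll measure poses and yaws.

```bash
cat >> h.py <<'E'
def wpts(d,K,W):
    v,u=np.indices(d.shape); c=np.stack([(u-K[0,2])/K[0,0]*d,(v-K[1,2])/K[1,1]*d,d],-1)
    return c@W[:3,:3].T+W[:3,3]
def meas(im,d,K,W,xy,ztop,r,tol=5):
    "pixels whose point lies near ztop within r of xy -> cast on plane ztop -> min rect and circle"
    P=wpts(d,K,W); m=(abs(P[...,2]-ztop)<tol)&(np.hypot(P[...,0]-xy[0],P[...,1]-xy[1])<r)
    v,u=np.nonzero(m); q=ray(np.c_[u,v],ztop,K,W)[:,:2].astype(np.float32)
    (c,s,a)=cv2.minAreaRect(q); cc,cr=cv2.minEnclosingCircle(q)
    return len(q),np.round(c,1),np.round(s,1),round(a%90,1),'circ',np.round(cc,1),round(cr,1)
E
python3 - <<'E'
from h import *
z=np.load('w1.npz');a=(z['im'],z['d'],z['K'],z['W'])
for n,xy,zt,r in (('sqL',(467,-167),95,50),('sqS',(464,9),62,35),('rS',(456,-333),62,35),('dsqS',(613,-324),12,55),('drS',(617,-169),12,50),('dsqL',(599,-11),12,65)):
    print(n,meas(*a,xy,zt,r))
# dish by colour at rim plane
g=z['im'].max(2)
for n,px in (('dsqS',(463,390)),('drS',(471,278)),('dsqL',(463,145))):
    m=(g<95).astype(np.uint8); _,L=cv2.connectedComponents(m); l=L[int(px[1]/1.5),int(px[0]/1.5)]
    v,u=np.nonzero(L==l); q=ray(np.c_[u,v],10,z['K'],z['W'])[:,:2].astype(np.float32); print(n,len(q),cv2.minAreaRect(q),cv2.minEnclosingCircle(q))
E
```

```text
sqL (670, array([ 467.5, -167.7]), array([50.5, 49.7]), 60.7, 'circ', array([ 467.6, -167.4]), 33.8)
sqS (288, array([464.5,   8.6]), array([29.5, 29.9]), 24.5, 'circ', array([464.5,   8.2]), 19.0)
rS (108, array([ 457. , -328.9]), array([25.5, 30. ]), 77.4, 'circ', array([ 456.7, -331.4]), 15.5)
dsqS (247, array([ 613. , -323.3]), array([58.5, 57.5]), 78.9, 'circ', array([ 612.6, -324. ]), 39.6)
drS (192, array([ 618.1, -169.3]), array([55.3, 57.8]), 1.8, 'circ', array([ 617.6, -168.6]), 29.7)
dsqL (404, array([600.7, -11.6]), array([76. , 76.6]), 70.1, 'circ', array([601.4, -11.8]), 53.0)
dsqS 801 ((610.8908081054688, -321.59088134765625), (60.617652893066406, 59.559627532958984), 79.0943374633789) ((610.9042358398438, -321.80438232421875), 40.600494384765625)
drS 763 ((616.3981323242188, -167.36160278320312), (55.64680480957031, 58.9322624206543), 46.53874969482422) ((616.5122680664062, -167.02789306640625), 30.151952743530273)
dsqL 2138 ((598.9720458984375, -10.80923080444336), (75.11258697509766, 77.8869400024414), 70.31507110595703) ((599.2176513671875, -10.90919017791748), 52.11182403564453)
```

Call:
{"fn": "step_arm", "kwargs": {
  "commands": [
    [0.15,0,0,0,0,0],
    [0.3,0,0,0,0,0],
    [0.5,0,0,0,0,0],
    [0.7,0,0,0,0,0],
    [0.85,0,0,0,0,0],
    [1,0,0,0,0,0],
    [1,0,0,0,0,0],
    [1,0,0,0,0,0]
  ]
}}

```text
clock: 4.15
tool_pos: [509.2, 23.6, 374.4]
tcp_rot: [2.236, 2.207, -0.001]
contact_force: [1.4, -1.2, 0.9]
opening: 0.998
grasp_force: 0.0
```

Call:
{"fn": "step_arm", "kwargs": {
  "commands": [
    [0.15,0,0,0,0,0],
    [0.3,0,0,0,0,0],
    [0.5,0,0,0,0,0],
    [0.7,0,0,0,0,0],
    [0.85,0,0,0,0,0],
    [1,0,0,0,0,0],
    [1,0,0,0,0,0],
    [1,0,0,0,0,0]
  ]
}}

```text
clock: 4.82
tool_pos: [510.9, 143.2, 374.3]
tcp_rot: [2.236, 2.206, -0.001]
contact_force: [-0.5, -0.1, -0.4]
opening: 0.999
grasp_force: 0.0
```

Run:
```python
from h import *
a=wgrab('w2'); im,d,K,W=a
for n,xy,zt,r in (('rL',(465,303),95,50),('drL',(603,151),12,60),('dsqL',(600,-11),12,65),('sqS',(464,9),62,35),('jar',(453,176),50,50),('cup',(592,325),90,60)):
    print(n,meas(*a,xy,zt,r))
plan(465,303,200)
```

```text
rL (758, array([465.5, 302.6]), array([51.7, 51.6]), 41.2, 'circ', array([466.3, 302.7]), 26.5)
drL (288, array([603.8, 151.1]), array([77.7, 79.1]), 1.0, 'circ', array([603.3, 150.8]), 40.1)
dsqL (352, array([600.5, -11. ]), array([77.6, 77.4]), 70.1, 'circ', array([600.4, -10.6]), 53.3)
sqS (190, array([464.6,  10.2]), array([30.2, 30.7]), 25.4, 'circ', array([464.5,   9.9]), 19.5)
jar (1468, array([452.5, 176.2]), array([68.6, 68.1]), 88.4, 'circ', array([452.5, 175.9]), 34.9)
cup (403, array([592.6, 317.8]), array([63.9, 76.7]), 89.2, 'circ', array([592.6, 323.8]), 38.9)
t 4.87 pos [510.9 142.5 374.2] yaw 89.2 F [-0.2  0.  -0.3] open 93.2 grip 0.0 
shift [ 1.333 -0.401  1.451] turn [-0.     0.001 -0.014]
```

View pics/w2.png

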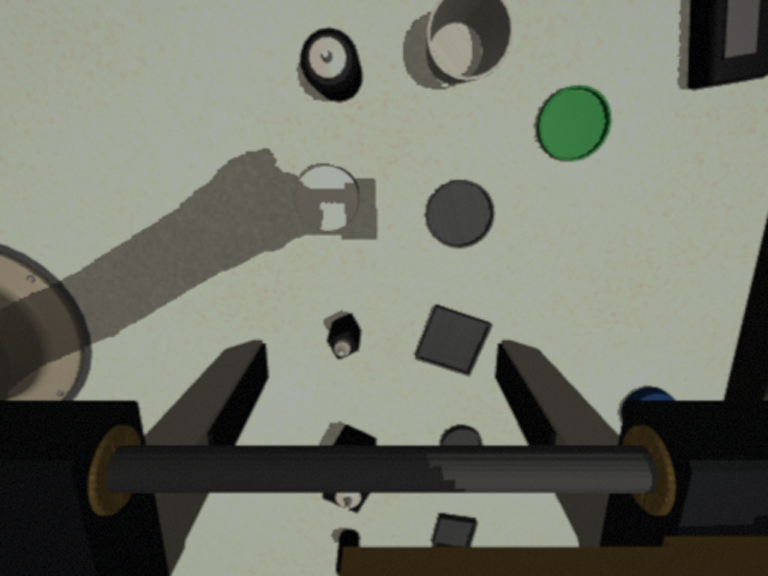

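Large round bottle is at about (330,60) and its dish at (460,213). Jar, cup and green dish are clear of the path. Fits match the given sizes, so I'm moving over the large round bottle.

Call:
{"fn": "step_arm", "kwargs": {
  "commands": [
    [0.15,-0.06,0.1,0,0,0],
    [0.3,-0.12,0.2,0,0,0],
    [0.5,-0.2,0.35,0,0,0],
    [0.7,-0.28,0.5,0,0,0],
    [0.85,-0.34,0.6,0,0,0],
    [1,-0.395,0.7,0,0,0],
    [1,-0.395,0.7,0,0,0],
    [1,-0.395,0.7,0,0,0]
  ]
}}

```text
clock: 5.53
tool_pos: [464.8, 264.0, 290.0]
tcp_rot: [2.235, 2.207, -0.003]
contact_force: [-0.4, -0.2, 0.2]
opening: 0.998
grasp_force: 0.0
```

Call:
{"fn": "step_arm", "kwargs": {
  "commands": [
    [0.1,0,0.15,0,0,0],
    [0.2,0,0.3,0,0,0],
    [0.33,0,0.5,0,0,0],
    [0.33,0,0.7,0,0,0],
    [0.33,0,0.85,0,0,0],
    [0.33,0,1,0,0,0],
    [0.33,0,1,0,0,0],
    [0.33,0,1,0,0,0]
  ]
}}

```text
clock: 6.2
tool_pos: [466.0, 303.0, 170.7]
tcp_rot: [2.237, 2.204, -0.002]
contact_force: [-0.6, 0.4, 0.3]
opening: 1.004
grasp_force: 0.0
```

Run:
```python
from h import *
plan(466,302.7,50,89.2)
```

```text
t 6.2 pos [466.  303.  170.7] yaw 89.1 F [-0.6  0.4  0.3] open 93.4 grip 0.0 
shift [-1.000e-03  1.000e-03  1.005e+00] turn [-0.     0.001 -0.001]
```

Call:
{"fn": "step_arm", "kwargs": {
  "commands": [
    [0,0,0.15,0,0,0],
    [0,0,0.3,0,0,0],
    [0,0,0.45,0,0,0],
    [0,0,0.6,0,0,0],
    [0,0,0.75,0,0,0],
    [0,0,0.9,0,0,0],
    [0,0,1,0,0,0],
    [0,0,1,0,0,0]
  ]
}}

```text
clock: 6.87
tool_pos: [465.8, 303.9, 50.2]
tcp_rot: [2.236, 2.206, -0.001]
contact_force: [-0.0, 0.7, 0.4]
opening: 1.002
grasp_force: 0.0
```

Call:
{"fn": "step_arm", "kwargs": {
  "commands": [
    [0,0,0,0,0,0],
    [0,0,0,0,0,0],
    [0,0,0,0,0,0],
    [0,0,0,0,0,0],
    [0,0,0,0,0,0],
    [0,0,0,0,0,0],
    [0,0,0,0,0,0],
    [0,0,0,0,0,0]
  ],
  "hand": -1,
  "newtons": 20
}}

```text
clock: 7.53
tool_pos: [465.2, 304.9, 50.9]
tcp_rot: [2.235, 2.207, 0.001]
contact_force: [0.1, -0.8, 5.0]
opening: 0.576
grasp_force: 20.0
```

Call:
{"fn": "step_arm", "kwargs": {
  "commands": [
    [0,0,0,0,0,0],
    [0,0,0,0,0,0],
    [0,0,-0.05,0,0,0],
    [0,0,-0.15,0,0,0],
    [0,0,-0.3,0,0,0],
    [0,0,-0.4,0,0,0],
    [0,0,-0.5,0,0,0],
    [0,0,-0.5,0,0,0]
  ]
}}

```text
clock: 8.2
tool_pos: [465.7, 305.4, 112.7]
tcp_rot: [2.235, 2.207, 0.004]
contact_force: [1.3, 0.0, -2.0]
opening: 0.579
grasp_force: 20.0
```

Run:
```python
from h import *
plan(603.5,151,110,89.2)
```

```text
t 8.2 pos [465.7 305.4 112.7] yaw 89.3 F [ 1.3  0.  -2. ] open 53.8 grip 20.0 
shift [-1.272  1.165  0.023] turn [ 0.002 -0.002  0.001]
```

Call:
{"fn": "step_arm", "kwargs": {
  "commands": [
    [-0.05,0.05,0,0,0,0],
    [-0.15,0.14,0,0,0,0],
    [-0.27,0.25,0,0,0,0],
    [-0.4,0.37,0,0,0,0],
    [-0.55,0.5,0,0,0,0],
    [-0.7,0.64,0,0,0,0],
    [-0.85,0.78,0,0,0,0],
    [-1,0.92,0,0,0,0]
  ]
}}

```text
clock: 8.87
tool_pos: [574.4, 181.4, 109.4]
tcp_rot: [-2.235, -2.207, 0.003]
contact_force: [0.0, 0.5, -2.2]
opening: 0.575
grasp_force: 20.0
```

Call:
{"fn": "step_arm", "kwargs": {
  "commands": [
    [-0.1,0.09,0,0,0,0],
    [-0.18,0.17,0,0,0,0],
    [-0.24,0.22,0,0,0,0],
    [-0.27,0.245,0,0,0,0],
    [-0.27,0.245,0,0,0,0],
    [-0.27,0.245,0,0,0,0],
    [-0.27,0.245,0,0,0,0],
    [-0.27,0.245,0,0,0,0]
  ]
}}

```text
clock: 9.53
tool_pos: [602.2, 151.8, 110.8]
tcp_rot: [-2.233, -2.209, -0.0]
contact_force: [0.5, -0.2, -2.4]
opening: 0.578
grasp_force: 20.0
```

Run:
```python
from h import *
plan(603.5,151,54.5,89.2)
```

```text
t 9.53 pos [602.2 151.8 110.8] yaw 89.4 F [ 0.5 -0.2 -2.4] open 53.7 grip 20.0 
shift [-0.007  0.011  0.469] turn [-0.    -0.     0.003]
```

Call:
{"fn": "step_arm", "kwargs": {
  "commands": [
    [0,0.01,0.06,0,0,0],
    [0,0.01,0.13,0,0,0],
    [0,0.01,0.2,0,0,0],
    [0,0.01,0.27,0,0,0],
    [0,0.01,0.34,0,0,0],
    [0,0.01,0.4,0,0,0],
    [0,0.01,0.43,0,0,0],
    [0,0.01,0.44,0,0,0]
  ]
}}

```text
clock: 10.2
tool_pos: [603.6, 150.6, 56.7]
tcp_rot: [-2.235, -2.207, 0.002]
contact_force: [-0.7, 0.3, -2.0]
opening: 0.576
grasp_force: 20.0
```

Call:
{"fn": "step_arm", "kwargs": {
  "commands": [
    [0,0,0.005,0,0,0],
    [0,0,0.01,0,0,0],
    [0,0,0.015,0,0,0],
    [0,0,0.02,0,0,0],
    [0,0,0.02,0,0,0],
    [0,0,0.025,0,0,0],
    [0,0,0.025,0,0,0],
    [0,0,0.025,0,0,0]
  ]
}}

```text
clock: 10.87
tool_pos: [604.2, 150.7, 55.0]
tcp_rot: [2.235, 2.207, 0.0]
contact_force: [0.6, -0.2, -1.0]
opening: 0.577
grasp_force: 20.0
```

Call:
{"fn": "step_arm", "kwargs": {
  "commands": [
    [0,0,0.005,0,0,0],
    [0,0,0.01,0,0,0],
    [0,0,0.01,0,0,0],
    [0,0,0.01,0,0,0],
    [0,0,0.01,0,0,0],
    [0,0,0.01,0,0,0],
    [0,0,0.01,0,0,0],
    [0,0,0.01,0,0,0]
  ]
}}

```text
clock: 11.53
tool_pos: [604.2, 150.7, 54.9]
tcp_rot: [2.235, 2.207, 0.001]
contact_force: [-3.1, -1.5, 12.1]
opening: 0.574
grasp_force: 20.0
```

Firm contact with the dish floor. Opening and rising.

Call:
{"fn": "step_arm", "kwargs": {
  "commands": [
    [0,0,-0.005,0,0,0],
    [0,0,-0.005,0,0,0],
    [0,0,-0.005,0,0,0],
    [0,0,-0.005,0,0,0],
    [0,0,-0.005,0,0,0],
    [0,0,-0.005,0,0,0],
    [0,0,-0.005,0,0,0],
    [0,0,-0.005,0,0,0]
  ],
  "hand": 0.9
}}

```text
clock: 12.2
tool_pos: [604.0, 150.7, 54.1]
tcp_rot: [-2.235, -2.207, 0.0]
contact_force: [-0.6, -0.4, -0.1]
opening: 0.948
grasp_force: 0.0
```

Call:
{"fn": "step_arm", "kwargs": {
  "commands": [
    [0,0,-0.05,0,0,0],
    [0,0,-0.15,0,0,0],
    [0,0,-0.3,0,0,0],
    [0,0,-0.45,0,0,0],
    [0,0,-0.6,0,0,0],
    [0,0,-0.8,0,0,0],
    [0,0,-1,0,0,0],
    [0,0,-1,0,0,0]
  ]
}}

```text
clock: 12.87
tool_pos: [606.0, 151.9, 179.8]
tcp_rot: [2.233, 2.205, 0.01]
contact_force: [0.3, -0.3, -0.2]
opening: 0.949
grasp_force: 0.0
```

Call:
{"fn": "step_arm", "kwargs": {
  "commands": [
    [-0.1,-0.08,-0.1,0,0,0],
    [-0.2,-0.15,-0.2,0,0,0],
    [-0.35,-0.2,-0.3,0,0,0],
    [-0.5,-0.25,-0.4,0,0,0],
    [-0.65,-0.3,-0.5,0,0,0],
    [-0.8,-0.3,-0.5,0,0,0],
    [-1,-0.3,-0.5,0,0,0],
    [-1,-0.3,-0.5,0,0,0]
  ]
}}

```text
clock: 13.53
tool_pos: [566.3, 26.0, 234.7]
tcp_rot: [2.239, 2.2, -0.003]
contact_force: [0.1, -0.3, 0.9]
opening: 0.952
grasp_force: 0.0
```

Call:
{"fn": "step_arm", "kwargs": {
  "commands": [
    [-0.15,-0.05,0,0,0,0],
    [-0.3,-0.1,0,0,0,0],
    [-0.45,-0.15,0,0,0,0],
    [-0.6,-0.2,0,0,0,0],
    [-0.8,-0.25,0,0,0,0],
    [-1,-0.3,0,0,0,0],
    [-1,-0.3,0,0,0,0],
    [-1,-0.3,0,0,0,0]
  ]
}}

```text
clock: 14.2
tool_pos: [528.7, -89.4, 234.6]
tcp_rot: [2.238, 2.204, -0.0]
contact_force: [1.2, 0.2, -0.1]
opening: 0.949
grasp_force: 0.0
```

Call:
{"fn": "step_arm", "kwargs": {
  "commands": [
    [-0.15,-0.05,0,0,0,0],
    [-0.3,-0.1,0,0,0,0],
    [-0.45,-0.15,0,0,0,0],
    [-0.6,-0.2,0,0,0,0],
    [-0.8,-0.25,0,0,0,0],
    [-1,-0.3,0,0,0,0],
    [-1,-0.3,0,0,0,0],
    [-1,-0.3,0,0,0,0]
  ]
}}

```text
clock: 14.87
tool_pos: [491.8, -207.7, 234.4]
tcp_rot: [2.237, 2.206, 0.001]
contact_force: [-0.5, 0.6, -0.1]
opening: 0.951
grasp_force: 0.0
```

Run:
```python
from h import *
im,d,p=grab('side'); P=pts(d,p)
m=(P[...,2]>60)&(np.hypot(P[...,0]-603,P[...,1]-151)<60)&(P[...,2]<130); q=P[m]; print(m.sum(),q.mean(0).round(1),q[:,2].max(), q[q[:,2]>112].mean(0))
a=wgrab('w3'); print('rS',meas(*a,(457,-331),62,35))
plan(457,-331,180,90)
```

```text
746 [591.2 159.4  89.8] 125.30631431329857 [601.03275437 150.53362817 117.62989729]
rS (224, array([ 456.8, -330.4]), array([25.5, 30. ]), 77.1, 'circ', array([ 456.4, -332. ]), 15.4)
t 14.97 pos [ 492.2 -206.2  234.5] yaw 89.4 F [-0.1  1.4  0.2] open 88.2 grip 0.0 
shift [-1.044 -0.283  0.453] turn [ 0.001 -0.001 -0.01 ]
```

Call:
{"fn": "step_arm", "kwargs": {
  "commands": [
    [-0.15,-0.05,0.1,0,0,0],
    [-0.3,-0.1,0.2,0,0,0],
    [-0.45,-0.15,0.3,0,0,0],
    [-0.6,-0.2,0.4,0,0,0],
    [-0.8,-0.25,0.45,0,0,0],
    [-1,-0.285,0.45,0,0,0],
    [-1.0,-0.285,0.45,0,0,0],
    [-1.0,-0.285,0.45,0,0,0]
  ]
}}

```text
clock: 15.63
tool_pos: [454.3, -329.6, 178.7]
tcp_rot: [-2.238, -2.202, 0.001]
contact_force: [0.1, 1.3, 0.2]
opening: 0.949
grasp_force: 0.0
```

Call:
{"fn": "step_arm", "kwargs": {
  "commands": [
    [-0.05,0,0.05,0,0,0],
    [-0.05,0,0.15,0,0,0],
    [-0.05,0,0.25,0,0,0],
    [-0.05,0,0.35,0,0,0],
    [-0.05,0,0.45,0,0,0],
    [-0.05,0,0.55,0,0,0],
    [-0.05,0,0.6,0,0,0],
    [-0.05,0,0.6,0,0,0]
  ]
}}

```text
clock: 16.3
tool_pos: [455.1, -332.7, 106.4]
tcp_rot: [-2.233, -2.206, 0.001]
contact_force: [-0.2, 0.3, -0.1]
opening: 0.947
grasp_force: 0.0
```

Run:
```python
from h import *
plan(457,-331.5,28,89.4)
```

```text
t 16.3 pos [ 455.1 -332.7  106.4] yaw 89.3 F [-0.2  0.3 -0.1] open 88.1 grip 0.0 
shift [0.01  0.017 0.653] turn [-0.002 -0.001 -0.001]
```

Call:
{"fn": "step_arm", "kwargs": {
  "commands": [
    [0.01,0.015,0.1,0,0,0],
    [0.01,0.015,0.2,0,0,0],
    [0.01,0.015,0.3,0,0,0],
    [0.01,0.015,0.4,0,0,0],
    [0.01,0.015,0.5,0,0,0],
    [0.01,0.015,0.6,0,0,0],
    [0.01,0.015,0.65,0,0,0],
    [0.01,0.015,0.65,0,0,0]
  ]
}}

```text
clock: 16.97
tool_pos: [457.0, -331.7, 28.5]
tcp_rot: [-2.233, -2.206, 0.001]
contact_force: [0.4, 0.3, 0.6]
opening: 0.953
grasp_force: 0.0
```

Call:
{"fn": "step_arm", "kwargs": {
  "commands": [
    [0,0,0,0,0,0],
    [0,0,0,0,0,0],
    [0,0,0,0,0,0],
    [0,0,0,0,0,0],
    [0,0,0,0,0,0],
    [0,0,0,0,0,0],
    [0,0,0,0,0,0],
    [0,0,0,0,0,0]
  ],
  "hand": -1,
  "newtons": 12
}}

```text
clock: 17.63
tool_pos: [457.5, -332.4, 30.3]
tcp_rot: [2.235, 2.207, -0.0]
contact_force: [0.4, 0.4, 1.1]
opening: 0.423
grasp_force: 0.0
```

Call:
{"fn": "step_arm", "kwargs": {
  "commands": [
    [0,0,0,0,0,0],
    [0,0,0,0,0,0],
    [0,0,0,0,0,0],
    [0,0,0,0,0,0],
    [0,0,-0.05,0,0,0],
    [0,0,-0.15,0,0,0],
    [0,0,-0.3,0,0,0],
    [0,0,-0.45,0,0,0]
  ]
}}

```text
clock: 18.3
tool_pos: [457.4, -332.0, 85.4]
tcp_rot: [-2.234, -2.207, -0.0]
contact_force: [0.1, -0.3, -0.1]
opening: 0.338
grasp_force: 12.0
```

Run:
```python
from h import *
plan(617.5,-169,85,89.4)
```

```text
t 18.3 pos [ 457.4 -332.    85.4] yaw 89.3 F [ 0.1 -0.3 -0.1] open 31.4 grip 12.0 
shift [1.374 1.317 0.003] turn [-0.001 -0.001 -0.002]
```

Call:
{"fn": "step_arm", "kwargs": {
  "commands": [
    [0.05,0.05,0,0,0,0],
    [0.15,0.15,0,0,0,0],
    [0.27,0.26,0,0,0,0],
    [0.4,0.38,0,0,0,0],
    [0.55,0.53,0,0,0,0],
    [0.7,0.67,0,0,0,0],
    [0.85,0.81,0,0,0,0],
    [1,0.96,0,0,0,0]
  ]
}}

```text
clock: 18.97
tool_pos: [575.0, -212.4, 84.5]
tcp_rot: [-2.235, -2.208, -0.0]
contact_force: [0.5, -0.4, -0.8]
opening: 0.341
grasp_force: 12.0
```

Call:
{"fn": "step_arm", "kwargs": {
  "commands": [
    [0.12,0.12,0,0,0,0],
    [0.22,0.21,0,0,0,0],
    [0.31,0.3,0,0,0,0],
    [0.37,0.355,0,0,0,0],
    [0.37,0.355,0,0,0,0],
    [0.37,0.355,0,0,0,0],
    [0.37,0.355,0,0,0,0],
    [0.37,0.355,0,0,0,0]
  ]
}}

```text
clock: 19.63
tool_pos: [616.4, -171.3, 84.0]
tcp_rot: [-2.237, -2.205, 0.002]
contact_force: [-0.9, 0.3, -1.6]
opening: 0.342
grasp_force: 12.0
```

Run:
```python
from h import *
wgrab('w4'); plan(617.5,-169,33,89.4)
```

```text
t 19.68 pos [ 616.6 -171.2   84.1] yaw 89.2 F [-1.   0.1 -0.2] open 31.4 grip 12.0 
shift [0.019 0.008 0.426] turn [-0.001  0.001 -0.003]
```

View pics/w4.png

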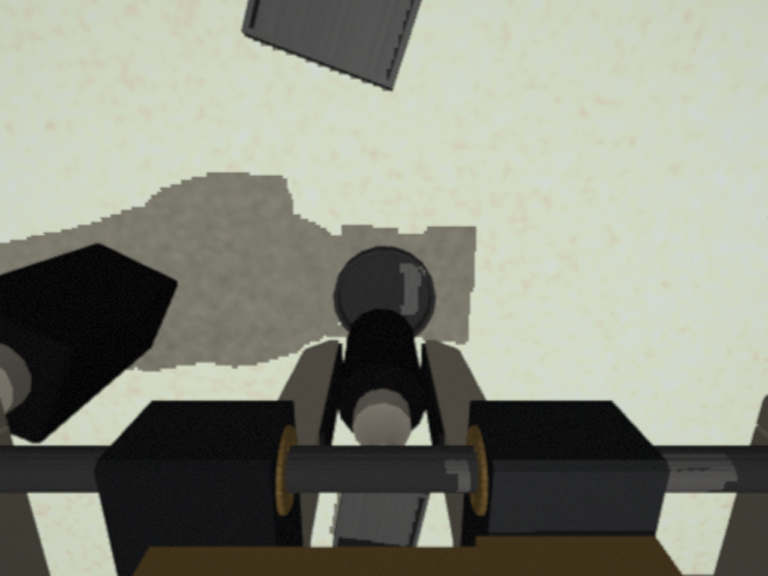

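The small round bottle is held upright at (382,400), with its dish just below at (384,295). Lowering.

Call:
{"fn": "step_arm", "kwargs": {
  "commands": [
    [0.018,0.008,0.06,0,0,0],
    [0.018,0.008,0.12,0,0,0],
    [0.018,0.008,0.2,0,0,0],
    [0.018,0.008,0.27,0,0,0],
    [0.018,0.008,0.33,0,0,0],
    [0.018,0.008,0.37,0,0,0],
    [0.018,0.008,0.39,0,0,0],
    [0.018,0.008,0.39,0,0,0]
  ]
}}

```text
clock: 20.35
tool_pos: [618.1, -167.6, 36.6]
tcp_rot: [-2.234, -2.207, 0.001]
contact_force: [0.3, 1.1, -0.9]
opening: 0.339
grasp_force: 12.0
```

Call:
{"fn": "step_arm", "kwargs": {
  "commands": [
    [0,0,0.005,0,0,0],
    [0,0,0.01,0,0,0],
    [0,0,0.015,0,0,0],
    [0,0,0.02,0,0,0],
    [0,0,0.025,0,0,0],
    [0,0,0.025,0,0,0],
    [0,0,0.025,0,0,0],
    [0,0,0.025,0,0,0]
  ]
}}

```text
clock: 21.02
tool_pos: [618.4, -167.8, 34.4]
tcp_rot: [2.235, 2.207, 0.0]
contact_force: [-0.0, 0.1, -0.6]
opening: 0.34
grasp_force: 12.0
```

Call:
{"fn": "step_arm", "kwargs": {
  "commands": [
    [0,0,0.005,0,0,0],
    [0,0,0.01,0,0,0],
    [0,0,0.01,0,0,0],
    [0,0,0.015,0,0,0],
    [0,0,0.015,0,0,0],
    [0,0,0.015,0,0,0],
    [0,0,0.015,0,0,0],
    [0,0,0.015,0,0,0]
  ]
}}

```text
clock: 21.68
tool_pos: [618.2, -167.8, 33.9]
tcp_rot: [2.235, 2.207, -0.001]
contact_force: [-4.8, 1.3, 12.0]
opening: 0.341
grasp_force: 12.0
```

Call:
{"fn": "step_arm", "kwargs": {
  "commands": [
    [0,0,-0.01,0,0,0],
    [0,0,-0.01,0,0,0],
    [0,0,-0.01,0,0,0],
    [0,0,-0.01,0,0,0],
    [0,0,-0.01,0,0,0],
    [0,0,-0.01,0,0,0],
    [0,0,-0.01,0,0,0],
    [0,0,-0.01,0,0,0]
  ],
  "hand": 0.6
}}

```text
clock: 22.35
tool_pos: [618.3, -167.8, 33.7]
tcp_rot: [-2.235, -2.207, 0.0]
contact_force: [0.5, -0.3, -0.4]
opening: 0.795
grasp_force: 0.0
```

Call:
{"fn": "step_arm", "kwargs": {
  "commands": [
    [0,0,-0.05,0,0,0],
    [0,0,-0.15,0,0,0],
    [0,0,-0.3,0,0,0],
    [0,0,-0.45,0,0,0],
    [0,0,-0.6,0,0,0],
    [0,0,-0.8,0,0,0],
    [0,0,-1,0,0,0],
    [0,0,-1,0,0,0]
  ]
}}

```text
clock: 23.02
tool_pos: [620.7, -167.7, 159.5]
tcp_rot: [2.231, 2.203, 0.006]
contact_force: [1.1, 0.5, 0.7]
opening: 0.801
grasp_force: 0.0
```

Call:
{"fn": "step_arm", "kwargs": {
  "commands": [
    [0,0,-0.15,0,0,0.1],
    [0,0,-0.3,0,0,0.2],
    [0,-0.1,-0.4,0,0,0.3],
    [0,-0.2,-0.5,0,0,0.4],
    [0,-0.35,-0.5,0,0,0.475],
    [0,-0.5,-0.5,0,0,0.475],
    [0,-0.6,-0.5,0,0,0.475],
    [0,-0.6,-0.5,0,0,0.475]
  ],
  "hand": 1
}}

```text
clock: 23.68
tool_pos: [544.1, -167.0, 214.4]
tcp_rot: [2.71, 1.59, -0.002]
contact_force: [-1.4, 0.6, -0.6]
opening: 1.002
grasp_force: 0.0
```

Run:
```python
from h import *
im,d,p=grab('scene'); P=pts(d,p)
m=(P[...,2]>60)&(np.hypot(P[...,0]-617,P[...,1]+168)<40)&(P[...,2]<130); q=P[m]; print(m.sum(),q[:,2].max(), q[q[:,2]>76].mean(0))
a=wgrab('w5'); print(meas(*a,(467.5,-167.5),95,50))
plan(467.5,-167.6,180,60.7)
```

```text
120 88.07831813500366 [ 620.29599081 -171.70146735   79.96918822]
(1325, array([ 468.3, -168.2]), array([49.1, 50.1]), 60.8, 'circ', array([ 468.8, -168.5]), 33.5)
t 23.78 pos [ 546.8 -167.   214.3] yaw 60.8 F [0.3 0.5 0.4] open 92.9 grip 0.0 
shift [-0.327 -0.575  0.285] turn [ 0.001 -0.     0.002]
```

Call:
{"fn": "step_arm", "kwargs": {
  "commands": [
    [-0.05,-0.1,0,0,0,0],
    [-0.13,-0.22,0.05,0,0,0],
    [-0.2,-0.35,0.1,0,0,0],
    [-0.27,-0.47,0.15,0,0,0],
    [-0.325,-0.57,0.25,0,0,0],
    [-0.325,-0.57,0.35,0,0,0],
    [-0.325,-0.57,0.37,0,0,0],
    [-0.325,-0.57,0.37,0,0,0]
  ]
}}

```text
clock: 24.45
tool_pos: [468.6, -167.3, 168.9]
tcp_rot: [-2.709, -1.59, -0.0]
contact_force: [0.1, 0.6, -0.0]
opening: 0.997
grasp_force: 0.0
```

Run:
```python
from h import *
plan(468,-168,50,60.8)
```

```text
t 24.45 pos [ 468.6 -167.3  168.9] yaw 60.8 F [ 0.1  0.6 -0. ] open 92.7 grip 0.0 
shift [-0.008 -0.001  0.991] turn [-0.001 -0.     0.   ]
```

Call:
{"fn": "step_arm", "kwargs": {
  "commands": [
    [-0.01,0,0.15,0,0,0],
    [-0.01,0,0.3,0,0,0],
    [-0.01,0,0.45,0,0,0],
    [-0.01,0,0.6,0,0,0],
    [-0.01,0,0.75,0,0,0],
    [-0.01,0,0.9,0,0,0],
    [-0.01,0,0.99,0,0,0],
    [-0.01,0,0.99,0,0,0]
  ]
}}

```text
clock: 25.12
tool_pos: [467.9, -168.1, 49.0]
tcp_rot: [-2.708, -1.59, 0.002]
contact_force: [-0.5, 0.2, -0.7]
opening: 0.996
grasp_force: 0.0
```

Call:
{"fn": "step_arm", "kwargs": {
  "commands": [
    [0,0,0,0,0,0],
    [0,0,0,0,0,0],
    [0,0,0,0,0,0],
    [0,0,0,0,0,0],
    [0,0,0,0,0,0],
    [0,0,0,0,0,0],
    [0,0,0,0,0,0],
    [0,0,0,0,0,0]
  ],
  "hand": -1,
  "newtons": 20
}}

```text
clock: 25.78
tool_pos: [467.2, -168.7, 50.9]
tcp_rot: [2.71, 1.589, 0.0]
contact_force: [-1.4, -0.5, 3.8]
opening: 0.535
grasp_force: 20.0
```

Call:
{"fn": "step_arm", "kwargs": {
  "commands": [
    [0,0,0,0,0,0],
    [0,0,0,0,0,0],
    [0,0,0,0,0,0],
    [0,0,-0.05,0,0,0],
    [0,0,-0.15,0,0,0],
    [0,0,-0.3,0,0,0],
    [0,0,-0.4,0,0,0],
    [0,0,-0.5,0,0,0]
  ]
}}

```text
clock: 26.45
tool_pos: [466.7, -168.4, 111.4]
tcp_rot: [-2.709, -1.589, 0.0]
contact_force: [0.4, 0.2, -2.1]
opening: 0.539
grasp_force: 20.0
```

Run:
```python
from h import *
plan(600.5,-11.3,110,70.2)
```

```text
t 26.45 pos [ 466.7 -168.4  111.4] yaw 60.8 F [ 0.4  0.2 -2.1] open 50.1 grip 20.0 
shift [1.687 0.334 0.011] turn [-0.001 -0.    -0.157]
```

Call:
{"fn": "step_arm", "kwargs": {
  "commands": [
    [0.05,0.01,0,0,0,0],
    [0.15,0.03,0,0,0,0],
    [0.27,0.05,0,0,0,0],
    [0.4,0.08,0,0,0,0],
    [0.55,0.11,0,0,0,0],
    [0.7,0.14,0,0,0,0],
    [0.85,0.17,0,0,0,0],
    [1,0.2,0,0,0,0]
  ]
}}

```text
clock: 27.12
tool_pos: [547.2, -73.4, 109.5]
tcp_rot: [-2.708, -1.59, 0.001]
contact_force: [-0.2, 0.6, -2.9]
opening: 0.536
grasp_force: 20.0
```

Call:
{"fn": "step_arm", "kwargs": {
  "commands": [
    [0.15,0.03,0,0,0,-0.03],
    [0.3,0.06,0,0,0,-0.06],
    [0.42,0.08,0,0,0,-0.09],
    [0.54,0.105,0,0,0,-0.12],
    [0.63,0.12,0,0,0,-0.157],
    [0.685,0.134,0,0,0,-0.157],
    [0.685,0.134,0,0,0,-0.157],
    [0.685,0.134,0,0,0,-0.157]
  ]
}}

```text
clock: 27.78
tool_pos: [600.5, -12.1, 110.4]
tcp_rot: [-2.571, -1.806, 0.001]
contact_force: [-0.6, -0.0, -2.0]
opening: 0.537
grasp_force: 20.0
```

Run:
```python
from h import *
plan(600.5,-11.3,54.5,70.2)
```

```text
t 27.78 pos [600.5 -12.1 110.4] yaw 70.2 F [-0.6 -0.  -2. ] open 49.9 grip 20.0 
shift [ 0.006 -0.002  0.466] turn [-0.     0.001 -0.001]
```

Call:
{"fn": "step_arm", "kwargs": {
  "commands": [
    [0.005,0,0.06,0,0,0],
    [0.005,0,0.13,0,0,0],
    [0.005,0,0.2,0,0,0],
    [0.005,0,0.27,0,0,0],
    [0.005,0,0.34,0,0,0],
    [0.005,0,0.4,0,0,0],
    [0.005,0,0.43,0,0,0],
    [0.005,0,0.435,0,0,0]
  ]
}}

```text
clock: 28.45
tool_pos: [600.5, -11.0, 57.3]
tcp_rot: [-2.569, -1.806, 0.002]
contact_force: [-0.3, -0.6, -2.9]
opening: 0.541
grasp_force: 20.0
```

Call:
{"fn": "step_arm", "kwargs": {
  "commands": [
    [0,0,0.005,0,0,0],
    [0,0,0.01,0,0,0],
    [0,0,0.015,0,0,0],
    [0,0,0.02,0,0,0],
    [0,0,0.025,0,0,0],
    [0,0,0.03,0,0,0],
    [0,0,0.03,0,0,0],
    [0,0,0.03,0,0,0]
  ]
}}

```text
clock: 29.12
tool_pos: [601.1, -11.1, 54.9]
tcp_rot: [2.57, 1.806, 0.0]
contact_force: [-0.4, 1.6, -0.6]
opening: 0.536
grasp_force: 20.0
```

Call:
{"fn": "step_arm", "kwargs": {
  "commands": [
    [0,0,0.005,0,0,0],
    [0,0,0.01,0,0,0],
    [0,0,0.01,0,0,0],
    [0,0,0.01,0,0,0],
    [0,0,0.01,0,0,0],
    [0,0,0.01,0,0,0],
    [0,0,0.01,0,0,0],
    [0,0,0.01,0,0,0]
  ]
}}

```text
clock: 29.78
tool_pos: [601.1, -11.1, 54.9]
tcp_rot: [2.57, 1.806, 0.001]
contact_force: [-2.6, -0.4, 13.9]
opening: 0.535
grasp_force: 20.0
```

Call:
{"fn": "step_arm", "kwargs": {
  "commands": [
    [0,0,-0.005,0,0,0],
    [0,0,-0.005,0,0,0],
    [0,0,-0.005,0,0,0],
    [0,0,-0.005,0,0,0],
    [0,0,-0.005,0,0,0],
    [0,0,-0.005,0,0,0],
    [0,0,-0.005,0,0,0],
    [0,0,-0.005,0,0,0]
  ],
  "hand": 0.9
}}

```text
clock: 30.45
tool_pos: [600.9, -11.1, 54.1]
tcp_rot: [-2.57, -1.806, 0.0]
contact_force: [-1.2, 0.9, 0.3]
opening: 0.946
grasp_force: 0.0
```

Call:
{"fn": "step_arm", "kwargs": {
  "commands": [
    [0,0,-0.05,0,0,0],
    [0,0,-0.15,0,0,0],
    [0,0,-0.3,0,0,0],
    [0,0,-0.45,0,0,0],
    [0,0,-0.6,0,0,0],
    [0,0,-0.8,0,0,0],
    [0,0,-1,0,0,0],
    [0,0,-1,0,0,0]
  ]
}}

```text
clock: 31.12
tool_pos: [603.1, -10.6, 179.7]
tcp_rot: [2.567, 1.804, 0.009]
contact_force: [0.8, 0.7, -0.8]
opening: 0.949
grasp_force: 0.0
```

Call:
{"fn": "step_arm", "kwargs": {
  "commands": [
    [0,0,-0.1,0,0,-0.1],
    [0,-0.1,-0.2,0,0,-0.2],
    [-0.05,-0.2,-0.2,0,0,-0.3],
    [-0.1,-0.35,-0.2,0,0,-0.4],
    [-0.15,-0.5,-0.2,0,0,-0.5],
    [-0.2,-0.7,-0.2,0,0,-0.6],
    [-0.2,-0.8,-0.2,0,0,-0.7],
    [-0.2,-0.8,-0.2,0,0,-0.74]
  ]
}}

```text
clock: 31.78
tool_pos: [499.6, -1.0, 198.8]
tcp_rot: [-1.688, -2.65, 0.003]
contact_force: [0.0, -0.5, -1.0]
opening: 0.95
grasp_force: 0.0
```

Run:
```python
from h import *
a=wgrab('w6'); print(meas(*a,(464.5,9),62,35))
plan(464.5,9,130,114.7)
```

```text
(584, array([464. ,   9.4]), array([29.6, 30.1]), 25.0, 'circ', array([464. ,   9.5]), 19.6)
t 31.83 pos [501.1  -1.2 198.9] yaw 115.0 F [ 0.2 -0.6  0.2] open 87.8 grip 0.0 
shift [ 0.207 -0.241  0.574] turn [-0.     0.001  0.005]
```

Call:
{"fn": "step_arm", "kwargs": {
  "commands": [
    [0.04,-0.05,0.05,0,0,0],
    [0.08,-0.1,0.15,0,0,0],
    [0.13,-0.16,0.27,0,0,0],
    [0.18,-0.21,0.38,0,0,0],
    [0.205,-0.24,0.48,0,0,0],
    [0.205,-0.24,0.55,0,0,0],
    [0.205,-0.24,0.57,0,0,0],
    [0.205,-0.24,0.57,0,0,0]
  ]
}}

```text
clock: 32.5
tool_pos: [466.2, 9.4, 129.4]
tcp_rot: [-1.698, -2.643, 0.001]
contact_force: [0.6, 0.2, 0.1]
opening: 0.948
grasp_force: 0.0
```

Run:
```python
from h import *
plan(464.2,9.3,30,114.9)
```

```text
t 32.5 pos [466.2   9.4 129.4] yaw 114.6 F [0.6 0.2 0.1] open 88.2 grip 0.0 
shift [ 0.006 -0.015  0.828] turn [-0.001 -0.    -0.006]
```

Call:
{"fn": "step_arm", "kwargs": {
  "commands": [
    [0.005,-0.015,0.12,0,0,0],
    [0.005,-0.015,0.24,0,0,0],
    [0.005,-0.015,0.36,0,0,0],
    [0.005,-0.015,0.5,0,0,0],
    [0.005,-0.015,0.62,0,0,0],
    [0.005,-0.015,0.75,0,0,0],
    [0.005,-0.015,0.82,0,0,0],
    [0.005,-0.015,0.82,0,0,0]
  ]
}}

```text
clock: 33.17
tool_pos: [464.6, 9.2, 30.4]
tcp_rot: [-1.697, -2.643, 0.001]
contact_force: [0.5, -0.2, -0.2]
opening: 0.952
grasp_force: 0.0
```

Call:
{"fn": "step_arm", "kwargs": {
  "commands": [
    [0,0,0,0,0,0],
    [0,0,0,0,0,0],
    [0,0,0,0,0,0],
    [0,0,0,0,0,0],
    [0,0,0,0,0,0],
    [0,0,0,0,0,0],
    [0,0,0,0,0,0],
    [0,0,0,0,0,0]
  ],
  "hand": -1,
  "newtons": 12
}}

```text
clock: 33.83
tool_pos: [464.2, 8.9, 31.5]
tcp_rot: [1.697, 2.643, 0.0]
contact_force: [-0.2, -0.5, 0.5]
opening: 0.425
grasp_force: 0.0
```

Call:
{"fn": "step_arm", "kwargs": {
  "commands": [
    [0,0,0,0,0,0],
    [0,0,0,0,0,0],
    [0,0,0,0,0,0],
    [0,0,0,0,0,0],
    [0,0,-0.05,0,0,0],
    [0,0,-0.15,0,0,0],
    [0,0,-0.3,0,0,0],
    [0,0,-0.45,0,0,0]
  ]
}}

```text
clock: 34.5
tool_pos: [463.6, 9.2, 86.1]
tcp_rot: [-1.696, -2.643, 0.001]
contact_force: [0.6, -0.7, -0.4]
opening: 0.318
grasp_force: 12.0
```

Run:
```python
from h import *
plan(464,-203,110,79)
```

```text
t 34.5 pos [463.6   9.2  86.1] yaw 114.6 F [ 0.6 -0.7 -0.4] open 29.5 grip 12.0 
shift [-1.609 -0.734 -0.199] turn [-0.002 -0.     0.594]
```

Call:
{"fn": "step_arm", "kwargs": {
  "commands": [
    [-0.05,-0.02,-0.1,0,0,0.04],
    [-0.15,-0.07,-0.2,0,0,0.12],
    [-0.27,-0.12,-0.25,0,0,0.2],
    [-0.4,-0.18,-0.25,0,0,0.3],
    [-0.53,-0.24,-0.25,0,0,0.4],
    [-0.66,-0.3,-0.25,0,0,0.5],
    [-0.76,-0.35,-0.25,0,0,0.594],
    [-0.83,-0.38,-0.25,0,0,0.594]
  ]
}}

```text
clock: 35.17
tool_pos: [463.8, -101.8, 115.8]
tcp_rot: [2.43, 1.991, -0.001]
contact_force: [0.8, -1.3, -0.1]
opening: 0.323
grasp_force: 12.0
```

Run:
```python
from h import *
plan(612.5,-323.5,115,79)
```

```text
t 35.17 pos [ 463.8 -101.8  115.8] yaw 78.6 F [ 0.8 -1.3 -0.1] open 30.0 grip 12.0 
shift [-1.567  1.579  0.007] turn [-0.     0.    -0.006]
```

Call:
{"fn": "step_arm", "kwargs": {
  "commands": [
    [-0.06,0.06,0,0,0,0],
    [-0.15,0.15,0,0,0,0],
    [-0.27,0.27,0,0,0,0],
    [-0.4,0.4,0,0,0,0],
    [-0.55,0.55,0,0,0,0],
    [-0.7,0.7,0,0,0,0],
    [-0.85,0.85,0,0,0,0],
    [-1,1,0,0,0,0]
  ]
}}

```text
clock: 35.83
tool_pos: [560.0, -242.0, 115.5]
tcp_rot: [-2.42, -2.002, -0.001]
contact_force: [0.3, 0.2, -0.9]
opening: 0.319
grasp_force: 12.0
```

Call:
{"fn": "step_arm", "kwargs": {
  "commands": [
    [-0.13,0.13,0,0,0,0],
    [-0.25,0.25,0,0,0,0],
    [-0.37,0.37,0,0,0,0],
    [-0.46,0.46,0,0,0,0],
    [-0.53,0.53,0,0,0,0],
    [-0.567,0.58,0,0,0,-0.006],
    [-0.567,0.58,0,0,0,-0.006],
    [-0.567,0.58,0,0,0,-0.006]
  ]
}}

```text
clock: 36.5
tool_pos: [614.2, -320.8, 115.1]
tcp_rot: [-2.416, -2.006, -0.001]
contact_force: [0.3, 0.1, -0.1]
opening: 0.323
grasp_force: 12.0
```

Run:
```python
from h import *
wgrab('w7'); plan(612.5,-323.5,40,79)
```

```text
t 36.55 pos [ 614.  -320.4  115.3] yaw 79.4 F [ 0.6  0.3 -0.9] open 30.2 grip 12.0 
shift [-0.028 -0.007  0.627] turn [-0.001 -0.001  0.007]
```

View pics/w7.png

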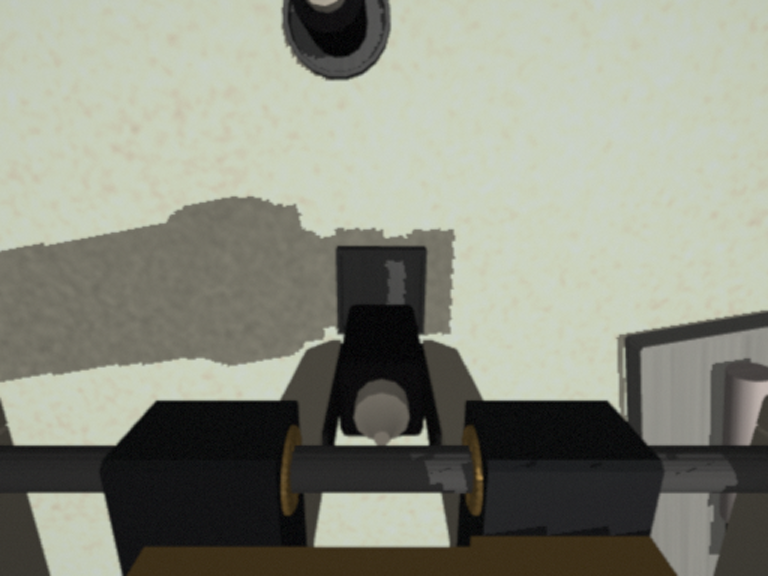

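The small square bottle at (381,380) is square to its dish at (381,290), and the small round bottle stands in its dish at (337,25). Lowering.

Call:
{"fn": "step_arm", "kwargs": {
  "commands": [
    [-0.025,-0.007,0.08,0,0,0.007],
    [-0.025,-0.007,0.18,0,0,0.007],
    [-0.025,-0.007,0.28,0,0,0.007],
    [-0.025,-0.007,0.38,0,0,0.007],
    [-0.025,-0.007,0.48,0,0,0.007],
    [-0.025,-0.007,0.56,0,0,0.007],
    [-0.025,-0.007,0.62,0,0,0.007],
    [-0.025,-0.007,0.62,0,0,0.007]
  ]
}}

```text
clock: 37.22
tool_pos: [612.0, -323.6, 38.8]
tcp_rot: [-2.424, -1.995, 0.002]
contact_force: [0.1, 0.5, -1.0]
opening: 0.325
grasp_force: 12.0
```

Call:
{"fn": "step_arm", "kwargs": {
  "commands": [
    [0,0,0.005,0,0,0],
    [0,0,0.01,0,0,0],
    [0,0,0.015,0,0,0],
    [0,0,0.02,0,0,0],
    [0,0,0.025,0,0,0],
    [0,0,0.03,0,0,0],
    [0,0,0.03,0,0,0],
    [0,0,0.03,0,0,0]
  ]
}}

```text
clock: 37.88
tool_pos: [612.9, -324.2, 37.5]
tcp_rot: [2.426, 1.996, 0.0]
contact_force: [0.1, -0.3, -0.3]
opening: 0.32
grasp_force: 12.0
```

Call:
{"fn": "step_arm", "kwargs": {
  "commands": [
    [0,0,0.005,0,0,0],
    [0,0,0.01,0,0,0],
    [0,0,0.015,0,0,0],
    [0,0,0.018,0,0,0],
    [0,0,0.018,0,0,0],
    [0,0,0.018,0,0,0],
    [0,0,0.018,0,0,0],
    [0,0,0.018,0,0,0]
  ]
}}

```text
clock: 38.55
tool_pos: [612.9, -324.2, 35.5]
tcp_rot: [2.426, 1.996, -0.0]
contact_force: [-1.6, 0.5, 4.6]
opening: 0.324
grasp_force: 12.0
```

Contact. Releasing, rising and backing off for a check.

Call:
{"fn": "step_arm", "kwargs": {
  "commands": [
    [0,0,0,0,0,0],
    [0,0,0,0,0,0],
    [0,0,0,0,0,0],
    [0,0,0,0,0,0],
    [0,0,0,0,0,0],
    [0,0,0,0,0,0],
    [0,0,0,0,0,0],
    [0,0,0,0,0,0]
  ],
  "hand": 0.6
}}

```text
clock: 39.22
tool_pos: [612.9, -324.2, 35.2]
tcp_rot: [-2.426, -1.996, 0.0]
contact_force: [0.9, -0.3, 0.1]
opening: 0.789
grasp_force: 0.0
```

Call:
{"fn": "step_arm", "kwargs": {
  "commands": [
    [0,0,-0.05,0,0,0],
    [0,0,-0.15,0,0,0],
    [0,0,-0.3,0,0,0],
    [0,0,-0.45,0,0,0],
    [0,0,-0.6,0,0,0],
    [0,0,-0.8,0,0,0],
    [0,0,-1,0,0,0],
    [0,0,-1,0,0,0]
  ]
}}

```text
clock: 39.88
tool_pos: [615.4, -324.8, 161.5]
tcp_rot: [2.421, 1.992, 0.005]
contact_force: [1.4, 0.7, -0.3]
opening: 0.804
grasp_force: 0.0
```

Call:
{"fn": "step_arm", "kwargs": {
  "commands": [
    [0,0,-0.15,0,0,0],
    [0,0,-0.3,0,0,0],
    [0,0,-0.45,0,0,0],
    [0,0,-0.6,0,0,0],
    [0,-0.1,-0.8,0,0,0],
    [0,-0.3,-1,0,0,0],
    [0,-0.5,-1,0,0,0],
    [0,-0.5,-1,0,0,0]
  ]
}}

```text
clock: 40.55
tool_pos: [550.8, -312.4, 277.6]
tcp_rot: [2.425, 1.994, -0.002]
contact_force: [-0.5, -0.7, -0.5]
opening: 0.801
grasp_force: 0.0
```

Call:
{"fn": "step_arm", "kwargs": {
  "commands": [
    [0.15,-0.1,-0.1,0,0,0],
    [0.3,-0.2,-0.2,0,0,0],
    [0.45,-0.3,-0.4,0,0,0],
    [0.6,-0.4,-0.6,0,0,0],
    [0.8,-0.5,-0.8,0,0,0],
    [1,-0.5,-0.8,0,0,0],
    [1,-0.5,-0.8,0,0,0],
    [1,-0.5,-0.8,0,0,0]
  ]
}}

```text
clock: 41.22
tool_pos: [518.6, -182.1, 372.0]
tcp_rot: [2.422, 1.999, 0.001]
contact_force: [-0.0, -1.2, 0.2]
opening: 0.798
grasp_force: 0.0
```

Run:
```python
from h import *
wgrab('w8'); im,d,p=grab('scene'); cv2.imwrite('pics/scene1.png',cv2.resize(im[120:300,80:400,::-1],(800,450),interpolation=cv2.INTER_CUBIC)); plan(600,-200,300)
z=np.load('w8.npz');a=(z['im'],z['d'],z['K'],z['W'])
for n,xy,zt,r in (('sqL',(601,-11),99,50),('sqS',(612.5,-323.5),66,35),('rS',(618,-168),66,35),('dsqS',(613,-324),12,48),('drS',(617,-169),12,45),('dsqL',(600,-11),12,60)):
    try: print(n,meas(*a,xy,zt,r,4))
    except Exception as e: print(n,e)
P=pts(d,p)
for n,xy,zt,r in (('jar',(452.5,176),50,50),('cup',(592.5,324),90,60),('drL',(603.5,151),12,50),('rL',(603.5,151),99,40)):
    m=(abs(P[...,2]-zt)<5)&(np.hypot(P[...,0]-xy[0],P[...,1]-xy[1])<r); print(n,cv2.minEnclosingCircle(P[m][:,:2].astype(np.float32)))
```

```text
t 41.32 pos [ 518.1 -184.1  370.9] yaw 78.9 F [-0.8 -0.2 -0.6] open 74.5 grip 0.0 
shift [0.002 0.696 0.59 ] turn [-0.001  0.    -0.186]
sqL (1067, array([600.5, -12.4]), array([49.9, 49.7]), 70.2, 'circ', array([600.7, -12.6]), 33.4)
sqS (156, array([ 612.3, -322.5]), array([27.7, 30.2]), 79.0, 'circ', array([ 611.9, -322.4]), 19.4)
rS (136, array([ 617.8, -170.7]), array([28.3, 28.3]), 59.5, 'circ', array([ 617.2, -170.8]), 15.3)
dsqS (201, array([ 613.2, -322.8]), array([56.3, 56.8]), 79.0, 'circ', array([ 613.4, -323.1]), 38.6)
drS (175, array([ 617.4, -168.4]), array([56.8, 54.5]), 41.9, 'circ', array([ 618.1, -169.2]), 28.8)
dsqL (341, array([600.8, -12. ]), array([76.6, 76. ]), 70.3, 'circ', array([600.5, -12.1]), 53.5)
jar ((452.6894836425781, 174.6572265625), 36.37417221069336)
cup ((591.7867431640625, 324.4685363769531), 40.71013641357422)
drL ((603.6856079101562, 150.8434295654297), 40.303611755371094)
rL ((607.4138793945312, 147.39796447753906), 26.656625747680664)
```

View pics/scene1.png

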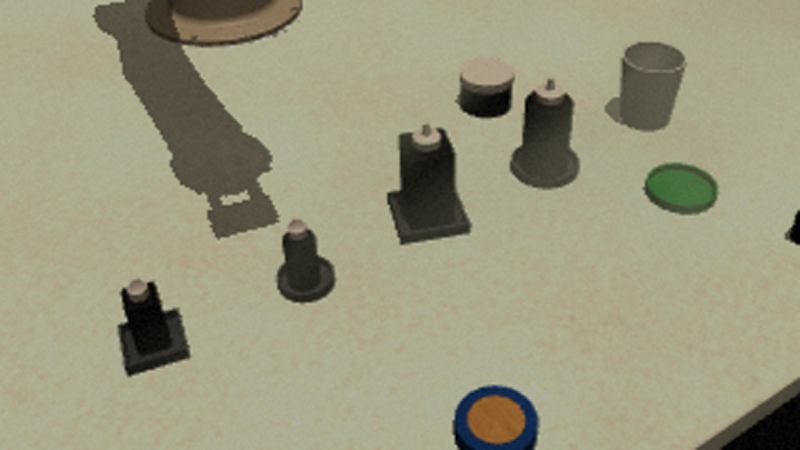

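View pics/w8.png

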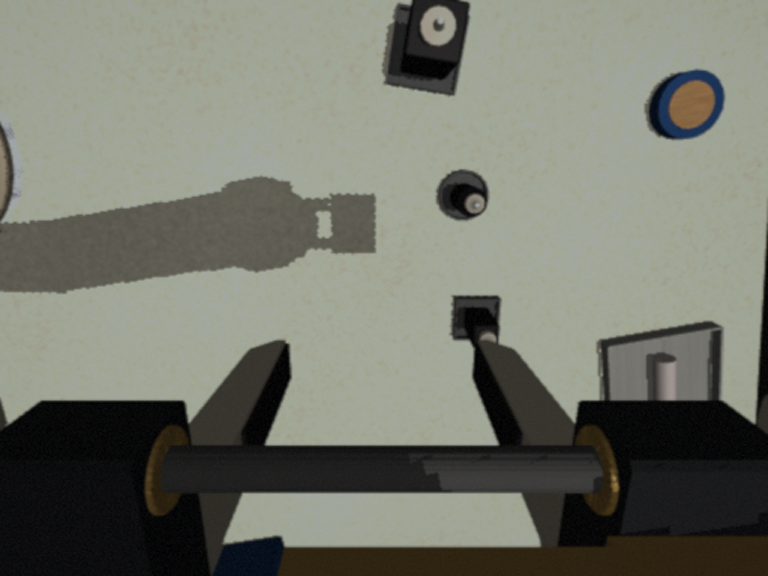

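All four bottles stand upright and centred in their own dishes: in the scene crop at (150,325), (303,265), (428,185) and (547,130). The jar (486,85), cup (652,85) and green dish (681,188) have not moved, so I'm handing in.

```bash
python3 -c "
from h import *
print(finish_job())"
```

```text
the job is handed in; nothing more can be done
None
```

The job is handed in at about 41 s on the robot's clock: all four ink bottles stand upright in their matching dishes, and the jar, cup and green dish stayed where they were.

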